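Free the lift's pawl and lower the teapot

TASK

The damp teapot stands on a small bench lift that a brass ratchet pawl holds up. Use the wooden-handled release rod, not the fingers, to lift the pawl's tail from below until the pawl is thrown fully back against its stop; then lay the rod back flat on the table, and press the lift's black knob gently down until the platform sits firmly on the rubber pad beneath it without crushing the pad. Keep all forces light, do not upset the teapot or disturb the cork block and the mallet, and leave the pawl thrown back.

Things in the scene. Friction and masses are not known exactly. Their poses are not given: they have to be found in the camera images.
- rod: Release rod, lying on the table. Wooden handle 100 mm long, 18 mm wide, 24 mm high, with an 8 mm thick steel rod sticking out of its front end: 120 mm from the origin to the steel tip. Origin: centre of the handle's underside; x points along the rod to the steel tip, z up; the rod's centre line is 12 mm above the underside. 80 g. May be laid back anywhere on the free table, on any side.
- stand: The fixed bench lift: grey base plate 230 (x) x 170 (y) x 12 mm and two grey posts 150 mm high at x = -85 mm, which is the front, facing the robot. Origin: on the table under the base plate's centre; x points away from the robot, z up. The pawl hangs on the front of the right-hand (-y) post; its plane is x = -112 to -118 mm; the space under the tail, to the right of the post, is free.
- pawl_tail (a point): Point on the underside of the pawl's tail, 45 mm out from the pivot; moves with it, 120 mm above the table when engaged. Axes as the stand's (x is parallel to the pivot axis). The tail is a brass bar 10 mm high, 6 mm thick (x), sticking out 82 mm from the pivot to the stand's -y. The pivot is 45 mm to +y and 5 mm to +z of this point. Free from below and from the front.
- pawl (a joint): Angle of the pawl (rad): 0 engaged in the rack, grows as the tail is lifted, 0.75 thrown fully back against its stop. The hinge is stiff with friction of about 0.14 N m (some 3 to 4 N at the tail), and the pawl stays where it is left. The pawl's toe is clear of the rack from about 0.4.
- lift_knob (a point): Centre of the top of the black push knob, 30 mm across, on the top of the lift's ram, 235 mm above the table at the start; moves down with the lift. Free from above.
- platform (a point): Centre of the top face of the plywood platform (130 x 130 x 8 mm) that carries the teapot, behind the posts; it goes down with the knob.
- lift (a joint): How far the lift has been lowered (m): 0 at the start, at most 0.062. The pawl stops it within 2 mm until freed. A friction brake of about 10 N holds it and its load (together about 6 to 8 N) wherever it is left, so only a few newtons on the knob move it down.
- pad (a joint): Compression (m) of the sprung rubber pad beneath the platform: 0 until the platform touches it, 0.012 fully crushed; about 1.2 N per mm. The height of the pad is set differently each time (the platform meets it after about 32 to 48 mm of travel) and is not measured: feel for it. Seated firmly means 1.5 to 8 mm, best about 4 mm.
- teapot: Dark brown damp teapot without lid, 155 x 106 x 68 mm, standing loose on the platform. Origin: centre of its foot; z up.
- cork: Cork block, 58 x 55 x 22 mm, loose on the table, a bystander. Origin: centre of its underside.
- mallet: Wooden mallet, 150 x 93 x 35 mm, loose on the table, a bystander. Origin: centre of its underside.
Mind the look-alikes: they are no part of the job. Several things have the shape of the rod; the one meant has the colours described above.

How it is judged:
On the way, in this order (a step that is already met when the one before it is completed fails the run):
1. the pawl is thrown back against its stop (value of joint pawl above 0.68 rad), for 0.2 s.
2. the rod lies flat on the table, still (height (world z) of rod below 0.02 m and angle between rod's own x axis and vertical between 1.5 and 1.64 rad and linear speed of rod below 0.02 m/s and contact force between the fingers and rod below 0.1 N), for 0.2 s.
3. the platform sits on the pad (value of joint pad above 0.0015 m), for 0.2 s.
At the end, for the whole second after the job is handed in: The pawl stays thrown back (over 0.66 of 0.75 rad); the platform rests on the pad and compresses it by 1.5 to 8 mm; the rod lies still and flat on the table; the teapot stands upright (under 0.1 rad) and still on the platform, within 30 mm of its centre (value of joint pawl above 0.66 rad and value of joint pad between 0.0015 and 0.008 m and velocity of joint lift below 0.005 m/s and height (world z) of rod below 0.02 m and angle between rod's own x axis and vertical between 1.5 and 1.64 rad and linear speed of each of rod, teapot below 0.02 m/s and angle between teapot's own z axis and vertical below 0.1 rad and distance between teapot and platform below 0.03 m); the robot touches nothing.
It fails at once if the rod presses on the lift or its pawl with more than 15 N (contact force between rod and stand above 15 N).
It fails at once if the hand presses on the lift with more than 18 N (contact force between the fingers and stand above 18 N).
It fails at once if the fingers push the pawl instead of the rod (contact force between the fingers and pawl above 1 N).
It fails at once if the pad is crushed (over 9 mm) or the lift let down with a jerk (over 0.15 m/s) (value of joint pad above 0.009 m or velocity of joint lift above 0.15 m/s).
It fails at once if the teapot tips or slides off its place, or the cork block or the mallet is shoved away (over 30 mm) (angle between teapot's own z axis and vertical above 0.2 rad or horizontal distance between teapot and platform above 0.03 m or distance of any of cork, mallet from where it was at the start of the episode above 0.03 m).
It also fails if it takes over 72 s, if anything falls off the work surface, if the arm or the gripper's body presses on something with over 40 N, if the wrist force passes 120 N, or if a joint passes its speed limit or range.

ROBOT

A 6-joint arm with a two-finger parallel gripper is mounted at the origin on a cart in front of the work surface, level with it; the furniture and walls round the work are solid. World frame = base frame: x ahead of the robot, y to its left, z up, the work surface at z = 0. Lengths are in m, angles in rad, forces in N, time in s.
With the tool pointing down it reaches from about 0.3 to 0.875 m from the base axis. Payload 4.2 kg.
Tool frame: the origin (TCP) lies on the front face of the gripper's body, between the roots of the fingers; the fingertips stand 73 mm ahead of it and the grasp point (between the pads) lies 54 mm ahead of it; x points along the fingers, y is the direction in which the jaws open and shut, and the axes are right-handed (so a half turn about x gives the same grasp; the last joint's range is limited). The gripper opens to 85 mm and grips with 20 to 120 N. Pads are 22 mm wide; open, the fingers measure 114 mm over their backs; the gripper's body (76 mm by 85 mm) begins 54 mm behind the grasp point. The pads swing forward as they close: fully open they stand 13 mm farther back than shut.
Start: joints at [-1.336, 0.32, 1.565, -0, 1.257, -0.02], TCP at [0.145, -0.556, 0.304] pointing down, gripper open.
Joint ranges: [-3.11, 3.11], [-0.84, 2.01], [0.21, 2.61], [-1.34, 4.49], [0.05, 2.63], [-2.56, 2.56]. Speed limits (rad/s): [2.57, 2.57, 3.14, 3.14, 3.14, 3.14].

INTERFACE

Orientations are given as a unit quaternion [w, x, y, z].
In Python, from rig import env, imaging gives the robot as it stands.
- The arm moves only by the tool apply_moves, never from a script. Its argument "plan" is a list of rows, each an object of numbers: "dx", "dy", "dz": the shift along the world's x, y, z in m; "ax", "ay", "az": the turn, a rotation vector about the world's x, y, z in rad; "jaw": the finger opening in m, from 0 to 0.0854. In form: [{"dx": .., "dy": .., "dz": .., "ax": .., "ay": .., "az": .., "jaw": ..}, ...]. A call has 1 to 20 rows; each row is the pose to reach, as a shift and turn from the pose commanded when the call began; what a row does not reach only later rows make up. A row lasts 1/8 s, in which the tool goes at most 62.5 mm and 10.7 degrees, less where a joint would pass 70% of its speed; a pose out of reach is approached as far as the arm can. A call with a gripper value outside its range is refused whole. The fingers move at their own pace and stop on an object; "force" is the grip in N (left out, the last holds). Time passes only in rows, so rows that repeat a pose let the fingers close. It gives the time, the measured TCP pose, the force and the opening at its end, in the units of the state.
- env.state(): the state, without advancing time (a new reading comes with each control period).
- imaging.camera(name): name is "scene" or "top" or "wrist"; returns a dict with "img" (420x560x3 uint8, blue, green, red), "vfov" (degrees; the focal length in pixels is half the picture's height over the tangent of half this angle, whatever the lens; pixels are square), "cx", "cy" (the principal point, pixels), "eye" and "orientation" of the camera in the world; the wrist camera has in their place "mount" (4x4, takes a point from camera to tool coordinates, whose origin is the TCP and whose axes are the tool frame's). Camera axes: x right, y up, looking along -z (the intrinsics and any distortion apply to the point x, -y, -z); pixel columns grow to the right and rows downward; lengths in m; the calibration is good to about 2 mm. The wrist camera is an equidistant fisheye: a pixel r from the principal point sees the ray r / f radians off the axis. A picture is of the moment at which its call begins: read the wrist's pose just before it. There is no depth.
- env.job_done(): hands the job in, once; it reports no verdict.
The state is a dict: "clock": time; "qpos": joint angles; "qd": joint speeds; "tau": joint torques, N m; "ee_pos": TCP position; "tcp_rot": TCP orientation; "ft_force": force on the tool from outside, world axes, zero at the start; "torque": the same for the moment, N m; "finger_gap": finger opening in m.
Only numpy, scipy, OpenCV 4.12 (cv2) and the standard library are available. Lean on these libraries where they do the work, as an engineer would, in place of code of your own. Each camera call takes 0.05 s, during which the arm holds its last target. There are 200 camera calls.

## Working session

There is one attempt and no reset: what is moved stays moved. The work goes in short steps, Python scripts to look and compute and a tool call to move; the robot and the scene stay as the last step left them, time stands still between calls to the robot, and variables do not carry over. Pictures are saved under pics/ and viewed, about 8 in all and at most 12, crops included, and the job is handed in when it is done.

Besides the shell and the picture viewer there is one more tool, called as name(argument=value, ...) on one line, values as JSON. apply_moves: Moves the arm, as the interface text tells. Its arguments: {"type":"object","properties":{"plan":{"type":"array"},"force":{"type":"number"}},"required":["plan"]}

```bash
mkdir -p pics; ls; cat > h.py <<'E'
import sys; sys.path.insert(0,'.')
import numpy as np, cv2
from rig import env, imaging
from scipy.spatial.transform import Rotation as R
def rot(q): return R.from_quat([q[1],q[2],q[3],q[0]]).as_matrix()
def snap(n,fn=None):
    s=env.state(); c=imaging.camera(n); c['s']=s
    if fn: cv2.imwrite('pics/'+fn,c['img'])
    return c
def f(c): return c['img'].shape[0]/2/np.tan(np.radians(c['vfov'])/2)
def orient(c):
    o=np.array(c['orientation']); return o if o.shape==(3,3) else rot(o)
def ray(c,u,v):
    F=f(c); d=np.array([(u-c['cx'])/F,-(v-c['cy'])/F,-1.]); return np.array(c['eye']),orient(c)@d
def onz(c,u,v,z):
    e,d=ray(c,u,v); return e+d*(z-e[2])/d[2]
def proj(c,p):
    q=orient(c).T@(np.array(p)-c['eye']); F=f(c); return c['cx']+F*q[0]/-q[2], c['cy']-F*q[1]/-q[2]
def tri(*rs):
    A=np.zeros((3,3));b=np.zeros(3)
    for e,d in rs:
        d=d/np.linalg.norm(d);P=np.eye(3)-np.outer(d,d);A+=P;b+=P@e
    return np.linalg.solve(A,b)
E
python3 - <<'E'
from h import *
a=snap('scene','s0.png');b=snap('top','t0.png')
for c in(a,b): print({k:v for k,v in c.items() if k not in('img','s')})
print(env.state())
E
```

```text
pics
{'vfov': 44.89684975295104, 'cx': 281.5515409186838, 'cy': 208.57585041045172, 'eye': array([-0.1786718 , -1.04800041,  0.7621735 ]), 'orientation': array([ 0.80060259,  0.46477626, -0.19188596, -0.3258808 ])}
{'vfov': 49.75639140751945, 'cx': 288.98393849861424, 'cy': 209.05337468020596, 'eye': array([ 0.46899649, -0.27493278,  1.29626326]), 'orientation': array([ 0.71446438,  0.03010475, -0.03908901, -0.69793008])}
{'clock': 0.1, 'qpos': array([-1.33599012e+00,  3.20239257e-01,  1.56555181e+00, -1.12514395e-05,
        1.25739985e+00, -2.00188987e-02]), 'qd': array([ 1.18595720e-03, -5.19752879e-05, -1.46234428e-03,  1.39705873e-04,
       -6.01380270e-04, -5.67991495e-04]), 'tau': array([-4.18622415e-05, -4.16405797e+01, -2.34705144e+01, -1.07394916e-05,
        4.92570442e-03,  7.95039512e-06]), 'ee_pos': array([ 0.14485998, -0.55613607,  0.30316179]), 'tcp_rot': array([-0.0892905 , -0.70131026, -0.09041331,  0.70143892]), 'ft_force': array([ 0.12563064, -0.49640881, -0.49276437]), 'torque': array([ 0.00382036,  0.01552506, -0.03738993]), 'finger_gap': 0.08554709987552149}
```

View pics/s0.png

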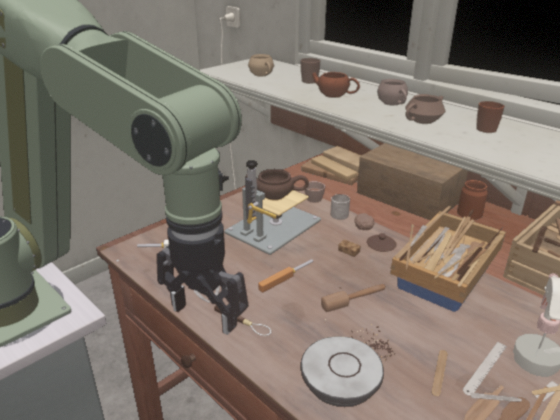

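View pics/t0.png

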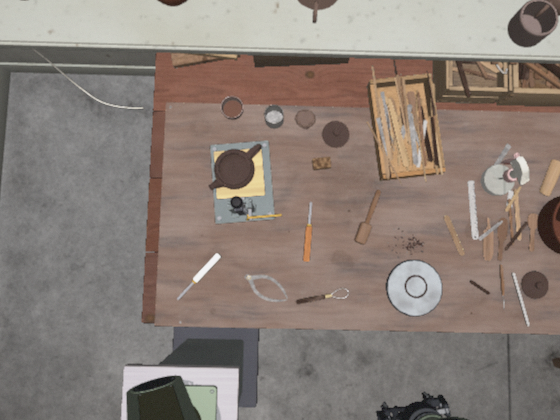

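The top view shows the orange/wooden-handled rod at about (308,240), tip (310,203). The stand is at (242,182), the cork at (321,163) and the mallet at (367,220). The white-handled rod at (200,275) is a look-alike. Next I'll enlarge both views.

```bash
python3 - <<'E'
import cv2,numpy as np
t=cv2.imread('pics/t0.png')[130:270,195:335]; s=cv2.imread('pics/s0.png')[150:300,225:335]
a=cv2.resize(t,None,fx=4,fy=4,interpolation=cv2.INTER_CUBIC)
cv2.imwrite('pics/c0.png',a)
cv2.imwrite('pics/c1.png',cv2.resize(s,None,fx=4,fy=4,interpolation=cv2.INTER_CUBIC))
E
```

```text
(no output)
```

View pics/c0.png

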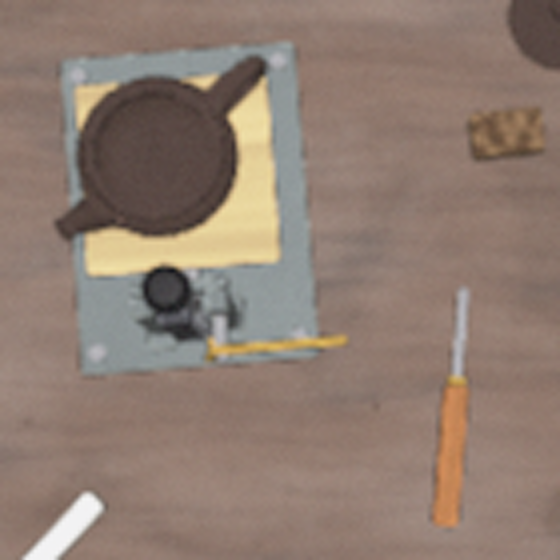

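View pics/c1.png

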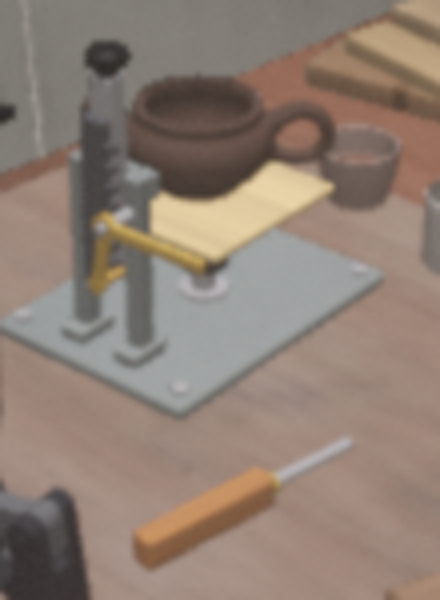

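```bash
python3 - <<'E'
from h import *
t=snap('top')
g=lambda X,Y:((X+.5)/4-.5+195,(Y+.5)/4-.5+130)
P=lambda X,Y,z:onz(t,*g(X,Y),z)
cs=[P(63,60,.012),P(297,43,.012),P(318,352,.012),P(83,374,.012)]
c=np.mean(cs,0); print('corners',np.round(cs,4).tolist(),'c',c)
ex=(cs[0]+cs[1]-cs[2]-cs[3]);yaw=np.arctan2(ex[1],ex[0]);
ey=(cs[0]+cs[3]-cs[1]-cs[2]);print('yaw',yaw,np.arctan2(-ey[0],ey[1]),np.linalg.norm(ex)/2,np.linalg.norm(ey)/2)
tip=P(463,289,.012);end=P(446,526,.024);mid=P(457,380,.024);print('rod',tip,end,mid,np.arctan2(*(tip-end)[[1,0]]),np.linalg.norm(tip-end))
print('knob',P(166,289,.235));
a=P(212,350,.13);b=P(346,340,.13);print('tail',a,b)
print('cork',P(506,132,.022)); print('mallet',onz(t,367,218,.03),onz(t,363,232,.03))
s=snap('scene'); k=lambda X,Y:((X+.5)/4-.5+225,(Y+.5)/4-.5+150)
print('knob tri',tri(ray(t,*g(166,289)),ray(s,*k(107,52))))
print('tail end tri',tri(ray(t,*g(344,340)),ray(s,*k(207,266))))
print('pivot tri',tri(ray(t,*g(220,346)),ray(s,*k(108,226))))
print('rodtip tri',tri(ray(t,*g(463,289)),ray(s,*k(350,440))))
E
```

```text
corners [[0.7764, -0.059, 0.012], [0.7934, -0.2272, 0.012], [0.5698, -0.2482, 0.012], [0.5502, -0.0821, 0.012]] c [ 0.67245804 -0.15411136  0.012     ]
yaw 0.09773231759876065 0.10882606062919724 0.22596747135838927 0.16809550870901246
rod [ 0.6173789  -0.35044731  0.012     ] [ 0.44918223 -0.34088353  0.024     ] [ 0.55144178 -0.34668477  0.024     ] -0.056799578247800686 0.16889519330962469
knob [ 0.58735986 -0.16241175  0.235     ]
tail [ 0.56021436 -0.18224728  0.13      ] [ 0.56875301 -0.2684872   0.13      ]
cork [ 0.72989056 -0.37856281  0.022     ]
mallet [ 0.5735609  -0.50946888  0.03      ] [ 0.53394372 -0.49846648  0.03      ]
knob tri [ 0.58771827 -0.16169799  0.22992611]
tail end tri [ 0.57014052 -0.26810947  0.12577294]
pivot tri [ 0.56312441 -0.18662873  0.12399789]
rodtip tri [ 0.61754283 -0.35068113  0.0135357 ]
```

```bash
python3 - <<'E'
from h import *
s=env.state();M=rot(s['tcp_rot']);print(s['ee_pos'],M.round(3).tolist())
y=M[:,1];print('yaw of jaw axis',np.arctan2(y[1],y[0]),'want',np.pi/2-.057, 'd',np.array([.521,-.345,.20])-s['ee_pos'])
E
```

```text
[ 0.14487893 -0.55625869  0.30340277] [[-0.0, 0.252, -0.968], [0.001, -0.968, -0.252], [-1.0, -0.001, -0.0]]
yaw of jaw axis -1.3160451888830498 want 1.5137963267948966 d [ 0.37612107  0.21125869 -0.10340277]
```

apply_moves(plan=[{"dx": 0.05,"dy": 0.03,"dz": 0,"az": -0.04},{"dx": 0.1,"dy": 0.055,"dz": 0,"az": -0.08},{"dx": 0.15,"dy": 0.085,"dz": -0.01,"az": -0.12},{"dx": 0.2,"dy": 0.11,"dz": -0.03,"az": -0.17},{"dx": 0.25,"dy": 0.14,"dz": -0.05,"az": -0.21},{"dx": 0.3,"dy": 0.17,"dz": -0.07,"az": -0.25},{"dx": 0.35,"dy": 0.195,"dz": -0.09,"az": -0.29},{"dx": 0.376,"dy": 0.211,"dz": -0.103,"az": -0.312},{"dx": 0.376,"dy": 0.211,"dz": -0.103,"az": -0.312}])

```text
schema error: expected keys dx, dy, dz, ax, ay, az, jaw
```

```bash
python3 - <<'E'
from h import *
c=snap('wrist','w0.png');s=c['s'];print(s['clock'],s['ee_pos'],s['ft_force'],c['vfov'],c['cx'],c['cy'],np.round(c['mount'],3).tolist())
E
```

```text
0.2 [ 0.14487893 -0.55625869  0.30340277] [0.08362632 0.40922639 0.10962239] 65.70646984690485 276.25095436350756 208.66090022437146 [[0.001, 0.263, -0.965, -0.07], [1.0, 0.001, 0.001, 0.0], [0.001, -0.965, -0.263, -0.066], [0.0, 0.0, 0.0, 1.0]]
```

View pics/w0.png

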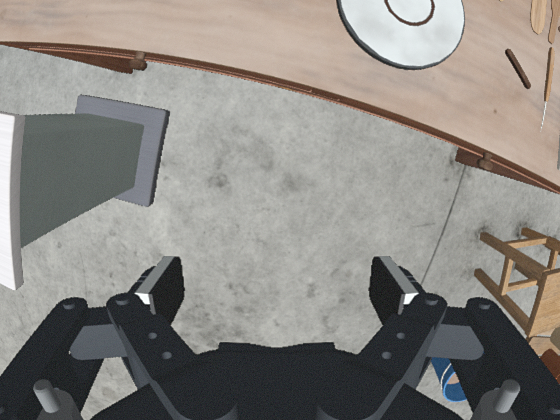

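The move was refused because every row needs all the keys. The wrist picture shows only the floor and the table edge, so the arm hasn't moved.

apply_moves(plan=[{"dx": 0.05,"dy": 0.03,"dz": 0,"ax": 0,"ay": 0,"az": -0.04,"jaw": 0.085},{"dx": 0.1,"dy": 0.055,"dz": 0,"ax": 0,"ay": 0,"az": -0.08,"jaw": 0.085},{"dx": 0.15,"dy": 0.085,"dz": -0.01,"ax": 0,"ay": 0,"az": -0.12,"jaw": 0.085},{"dx": 0.2,"dy": 0.11,"dz": -0.03,"ax": 0,"ay": 0,"az": -0.17,"jaw": 0.085},{"dx": 0.25,"dy": 0.14,"dz": -0.05,"ax": 0,"ay": 0,"az": -0.21,"jaw": 0.085},{"dx": 0.3,"dy": 0.17,"dz": -0.07,"ax": 0,"ay": 0,"az": -0.25,"jaw": 0.07},{"dx": 0.35,"dy": 0.195,"dz": -0.09,"ax": 0,"ay": 0,"az": -0.29,"jaw": 0.06},{"dx": 0.376,"dy": 0.211,"dz": -0.103,"ax": 0,"ay": 0,"az": -0.312,"jaw": 0.05},{"dx": 0.376,"dy": 0.211,"dz": -0.103,"ax": 0,"ay": 0,"az": -0.312,"jaw": 0.05}])

```text
clock: 1.38
ee_pos: [0.5221, -0.3438, 0.1993]
tcp_rot: [0.02, -0.706, 0.018, 0.708]
ft_force: [-1.0, 0.4, 0.5]
finger_gap: 0.0498
```

```bash
python3 - <<'E'
from h import *
c=snap('wrist','w1.png');s=c['s'];print(s['clock'],s['ee_pos'],s['ft_force'],s['finger_gap'])
E
```

```text
1.375 [ 0.52208419 -0.34380412  0.19929215] [-0.99759578  0.43311938  0.54869691] 0.04976532361976344
```

View pics/w1.png

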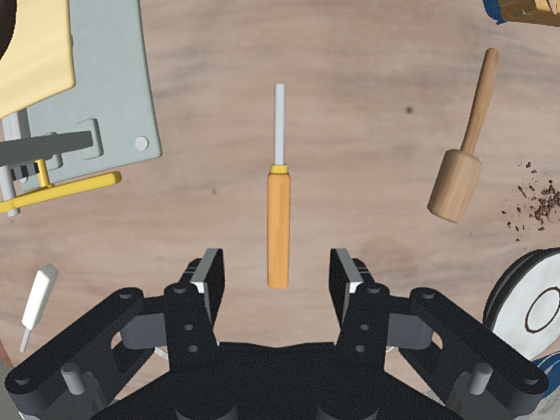

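The rod is centred between the jaws: tip at (279,85), handle end at (278,288). The tail's end is at (118,178).

```bash
cat >> h.py <<'E'
def wray(c,u,v):
    s=c['s'];M=rot(s['tcp_rot']);mt=np.array(c['mount']);F=f(c)
    x,y=u-c['cx'],v-c['cy'];r=np.hypot(x,y);th=r/F
    d=np.array([np.sin(th)*x/r,-np.sin(th)*y/r,-np.cos(th)])
    return M@mt[:3,3]+s['ee_pos'],M@mt[:3,:3]@d
def wonz(c,u,v,z):
    e,d=wray(c,u,v); return e+d*(z-e[2])/d[2]
E
python3 - <<'E'
from h import *
c=snap('wrist')
print('tip',wonz(c,279,85,.014),'end',wonz(c,278,288,.02),'ferrule',wonz(c,279,172,.024))
print('tailend',wonz(c,119,178,.128),'knobcorner plate',wonz(c,160,155,.012))
E
```

```text
tip [ 0.61551542 -0.35234476  0.014     ] end [ 0.44640417 -0.34217992  0.02      ] ferrule [ 0.5482223  -0.34851751  0.024     ]
tailend [ 0.56731493 -0.27188794  0.128     ] knobcorner plate [ 0.56752483 -0.25097303  0.012     ]
```

apply_moves(force=80, plan=[{"dx": 0,"dy": -0.0025,"dz": -0.05,"ax": 0,"ay": 0,"az": 0,"jaw": 0.05},{"dx": 0,"dy": -0.0025,"dz": -0.095,"ax": 0,"ay": 0,"az": 0,"jaw": 0.05},{"dx": 0,"dy": -0.0025,"dz": -0.115,"ax": 0,"ay": 0,"az": 0,"jaw": 0.05},{"dx": 0,"dy": -0.0025,"dz": -0.122,"ax": 0,"ay": 0,"az": 0,"jaw": 0.04},{"dx": 0,"dy": -0.0025,"dz": -0.122,"ax": 0,"ay": 0,"az": 0,"jaw": 0.03},{"dx": 0,"dy": -0.0025,"dz": -0.122,"ax": 0,"ay": 0,"az": 0,"jaw": 0.01},{"dx": 0,"dy": -0.0025,"dz": -0.122,"ax": 0,"ay": 0,"az": 0,"jaw": 0.005},{"dx": 0,"dy": -0.0025,"dz": -0.122,"ax": 0,"ay": 0,"az": 0,"jaw": 0.005},{"dx": 0,"dy": -0.0025,"dz": -0.122,"ax": 0,"ay": 0,"az": 0,"jaw": 0.005},{"dx": 0,"dy": -0.0025,"dz": -0.122,"ax": 0,"ay": 0,"az": 0,"jaw": 0.005}])

```text
clock: 2.72
ee_pos: [0.5215, -0.3487, 0.0807]
tcp_rot: [-0.019, 0.708, -0.021, -0.706]
ft_force: [-1.3, -0.0, 6.6]
finger_gap: 0.016
```

apply_moves(plan=[{"dx": 0,"dy": 0,"dz": 0.03,"ax": 0,"ay": 0,"az": 0,"jaw": 0.005},{"dx": -0.01,"dy": 0,"dz": 0.07,"ax": 0,"ay": 0,"az": 0.05,"jaw": 0.005},{"dx": -0.022,"dy": 0.02,"dz": 0.08,"ax": 0,"ay": 0,"az": 0.11,"jaw": 0.005},{"dx": -0.022,"dy": 0.045,"dz": 0.08,"ax": 0,"ay": 0,"az": 0.16,"jaw": 0.005},{"dx": -0.022,"dy": 0.07,"dz": 0.08,"ax": 0,"ay": 0,"az": 0.16,"jaw": 0.005},{"dx": -0.022,"dy": 0.095,"dz": 0.08,"ax": 0,"ay": 0,"az": 0.16,"jaw": 0.005},{"dx": -0.022,"dy": 0.107,"dz": 0.08,"ax": 0,"ay": 0,"az": 0.16,"jaw": 0.005},{"dx": -0.022,"dy": 0.107,"dz": 0.08,"ax": 0,"ay": 0,"az": 0.16,"jaw": 0.005},{"dx": -0.022,"dy": 0.107,"dz": 0.08,"ax": 0,"ay": 0,"az": 0.16,"jaw": 0.005}])

```text
clock: 3.85
ee_pos: [0.4992, -0.2413, 0.1588]
tcp_rot: [0.037, 0.706, 0.036, -0.706]
ft_force: [0.9, 0.7, -0.6]
finger_gap: 0.016
```

```bash
python3 - <<'E'
from h import *
w=snap('wrist');s=w['s'];print(s['clock'],s['ee_pos'],s['ft_force'],s['finger_gap'])
a=snap('scene')
A=cv2.resize(a['img'][150:300,200:320],None,fx=4,fy=4,interpolation=cv2.INTER_CUBIC)
B=cv2.resize(w['img'],(480,360)); cv2.imwrite('pics/j1.png',np.vstack([cv2.resize(A,(304,380))[:, :],]).copy() if 0 else np.hstack([cv2.resize(A,(300,375)),cv2.copyMakeBorder(B,0,15,0,0,0)]))
E
```

```text
3.85 [ 0.49924211 -0.24132187  0.15879013] [ 0.85479492  0.69150629 -0.63465481] 0.016034764285983823
```

View pics/j1.png

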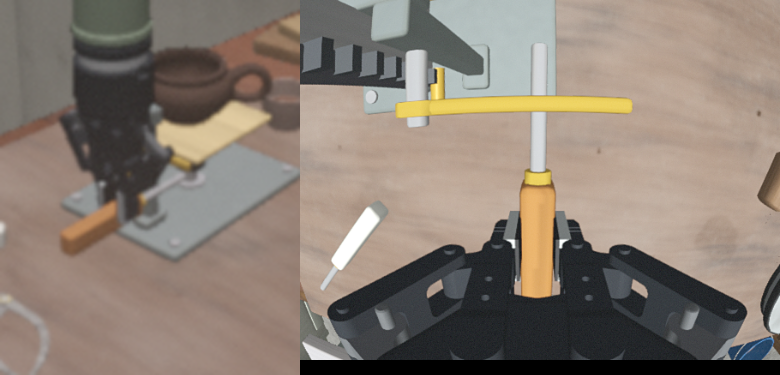

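The wrist view shows the steel rod crossing under the tail about 46 mm out from the pivot. The scene view shows the rod level. I'll lift now.

apply_moves(plan=[{"dx": 0,"dy": 0,"dz": 0.01,"ax": 0,"ay": 0,"az": 0,"jaw": 0.005},{"dx": 0,"dy": 0,"dz": 0.02,"ax": 0,"ay": 0,"az": 0,"jaw": 0.005},{"dx": 0,"dy": 0,"dz": 0.024,"ax": 0,"ay": 0,"az": 0,"jaw": 0.005},{"dx": 0,"dy": 0,"dz": 0.027,"ax": 0,"ay": 0,"az": 0,"jaw": 0.005},{"dx": 0,"dy": 0,"dz": 0.03,"ax": 0,"ay": 0,"az": 0,"jaw": 0.005},{"dx": 0,"dy": 0,"dz": 0.033,"ax": 0,"ay": 0,"az": 0,"jaw": 0.005},{"dx": 0,"dy": 0,"dz": 0.036,"ax": 0,"ay": 0,"az": 0,"jaw": 0.005}])

```text
clock: 4.82
ee_pos: [0.4989, -0.241, 0.1948]
tcp_rot: [-0.036, -0.706, -0.036, 0.706]
ft_force: [2.2, -1.0, -4.3]
finger_gap: 0.016
```

Contact at about 4 N, as expected. I'll keep lifting slowly.

apply_moves(plan=[{"dx": 0,"dy": 0,"dz": 0.003,"ax": 0,"ay": 0,"az": 0,"jaw": 0.005},{"dx": 0,"dy": 0,"dz": 0.006,"ax": 0,"ay": 0,"az": 0,"jaw": 0.005},{"dx": 0,"dy": 0,"dz": 0.009,"ax": 0,"ay": 0,"az": 0,"jaw": 0.005},{"dx": 0,"dy": 0,"dz": 0.012,"ax": 0,"ay": 0,"az": 0,"jaw": 0.005},{"dx": 0,"dy": 0,"dz": 0.015,"ax": 0,"ay": 0,"az": 0,"jaw": 0.005},{"dx": 0,"dy": 0,"dz": 0.018,"ax": 0,"ay": 0,"az": 0,"jaw": 0.005},{"dx": 0,"dy": 0,"dz": 0.02,"ax": 0,"ay": 0,"az": 0,"jaw": 0.005},{"dx": 0,"dy": 0,"dz": 0.022,"ax": 0,"ay": 0,"az": 0,"jaw": 0.005},{"dx": 0,"dy": 0,"dz": 0.024,"ax": 0,"ay": 0,"az": 0,"jaw": 0.005}])

```text
clock: 5.95
ee_pos: [0.499, -0.241, 0.2191]
tcp_rot: [0.036, 0.706, 0.036, -0.706]
ft_force: [-0.2, -0.6, -4.2]
finger_gap: 0.0159
```

apply_moves(plan=[{"dx": 0,"dy": 0,"dz": 0.001,"ax": 0,"ay": 0,"az": 0,"jaw": 0.005},{"dx": 0,"dy": 0,"dz": 0.002,"ax": 0,"ay": 0,"az": 0,"jaw": 0.005},{"dx": 0,"dy": 0,"dz": 0.003,"ax": 0,"ay": 0,"az": 0,"jaw": 0.005}])

```text
clock: 6.32
ee_pos: [0.499, -0.241, 0.2221]
tcp_rot: [0.036, 0.706, 0.036, -0.706]
ft_force: [-0.1, -0.2, -3.7]
finger_gap: 0.016
```

```bash
python3 - <<'E'
from h import *
w=snap('wrist');s=w['s'];print(s['clock'],s['ee_pos'],s['ft_force'],s['finger_gap'])
a=snap('scene')
A=cv2.resize(a['img'][170:260,220:320],None,fx=4,fy=4,interpolation=cv2.INTER_CUBIC)
B=w['img'][40:400,80:480]; cv2.imwrite('pics/j2.png',np.hstack([A,B]))
E
```

```text
6.325 [ 0.49904008 -0.24097691  0.2220531 ] [-0.13435911 -0.22443968 -3.70315248] 0.01597215558097158
```

View pics/j2.png

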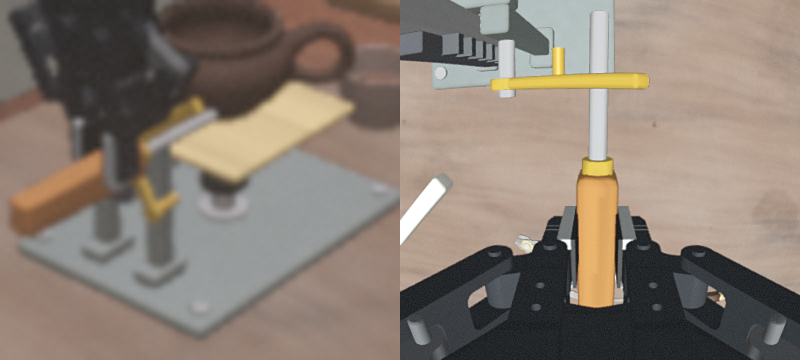

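The tail is steeply raised with the rod at column 599, and it still has about 49 px beyond the rod. There's no stop force yet, so I'll continue.

apply_moves(plan=[{"dx": 0,"dy": 0,"dz": 0.001,"ax": 0,"ay": 0,"az": 0,"jaw": 0.005},{"dx": 0,"dy": 0,"dz": 0.002,"ax": 0,"ay": 0,"az": 0,"jaw": 0.005}])

```text
clock: 6.68
ee_pos: [0.499, -0.2409, 0.224]
tcp_rot: [0.036, 0.706, 0.036, -0.706]
ft_force: [-0.2, -0.9, -3.6]
finger_gap: 0.0155
```

apply_moves(plan=[{"dx": 0,"dy": 0,"dz": 0.001,"ax": 0,"ay": 0,"az": 0,"jaw": 0.005},{"dx": 0,"dy": 0,"dz": 0.002,"ax": 0,"ay": 0,"az": 0,"jaw": 0.005}])

```text
clock: 6.92
ee_pos: [0.4989, -0.241, 0.226]
tcp_rot: [-0.036, -0.706, -0.036, 0.706]
ft_force: [0.4, -0.8, -3.7]
finger_gap: 0.0161
```

apply_moves(plan=[{"dx": 0,"dy": 0,"dz": 0.001,"ax": 0,"ay": 0,"az": 0,"jaw": 0.005},{"dx": 0,"dy": 0,"dz": 0.002,"ax": 0,"ay": 0,"az": 0,"jaw": 0.005}])

```text
clock: 7.18
ee_pos: [0.4988, -0.241, 0.2275]
tcp_rot: [-0.036, -0.706, -0.036, 0.706]
ft_force: [2.0, -2.0, -6.9]
finger_gap: 0.0162
```

apply_moves(plan=[{"dx": 0,"dy": 0,"dz": 0.001,"ax": 0,"ay": 0,"az": 0,"jaw": 0.005},{"dx": 0,"dy": 0,"dz": 0.002,"ax": 0,"ay": 0,"az": 0,"jaw": 0.005}])

```text
clock: 7.42
ee_pos: [0.4988, -0.2413, 0.2292]
tcp_rot: [-0.037, -0.706, -0.036, 0.707]
ft_force: [0.3, -6.6, -10.2]
finger_gap: 0.0161
```

The force has risen to 12 N with a sideways share, so the pawl is on its stop. I'll ease off and withdraw downward.

apply_moves(plan=[{"dx": 0,"dy": 0,"dz": -0.001,"ax": 0,"ay": 0,"az": 0,"jaw": 0.005},{"dx": 0,"dy": 0,"dz": -0.001,"ax": 0,"ay": 0,"az": 0,"jaw": 0.005},{"dx": 0,"dy": -0.001,"dz": -0.004,"ax": 0,"ay": 0,"az": 0,"jaw": 0.005},{"dx": 0,"dy": -0.005,"dz": -0.02,"ax": 0,"ay": 0,"az": 0,"jaw": 0.005},{"dx": -0.01,"dy": -0.01,"dz": -0.04,"ax": 0,"ay": 0,"az": 0,"jaw": 0.005},{"dx": -0.03,"dy": -0.02,"dz": -0.05,"ax": 0,"ay": 0,"az": 0,"jaw": 0.005},{"dx": -0.05,"dy": -0.04,"dz": -0.06,"ax": 0,"ay": 0,"az": 0,"jaw": 0.005},{"dx": -0.05,"dy": -0.04,"dz": -0.06,"ax": 0,"ay": 0,"az": 0,"jaw": 0.005}])

```text
clock: 8.43
ee_pos: [0.4479, -0.2812, 0.1691]
tcp_rot: [-0.035, -0.706, -0.036, 0.707]
ft_force: [-0.4, -0.4, -0.7]
finger_gap: 0.016
```

```bash
python3 - <<'E'
from h import *
w=snap('wrist');s=w['s'];print(s['clock'],s['ee_pos'],s['ft_force'],s['finger_gap'])
a=snap('scene')
A=cv2.resize(a['img'][160:270,200:300],(400,440),interpolation=cv2.INTER_CUBIC)
B=w['img'][0:420,80:480]; cv2.imwrite('pics/j3.png',np.hstack([A[:420],B]))
E
```

```text
8.425 [ 0.44790879 -0.28121125  0.16909313] [-0.35236336 -0.40704609 -0.68218487] 0.01600283691702216
```

View pics/j3.png

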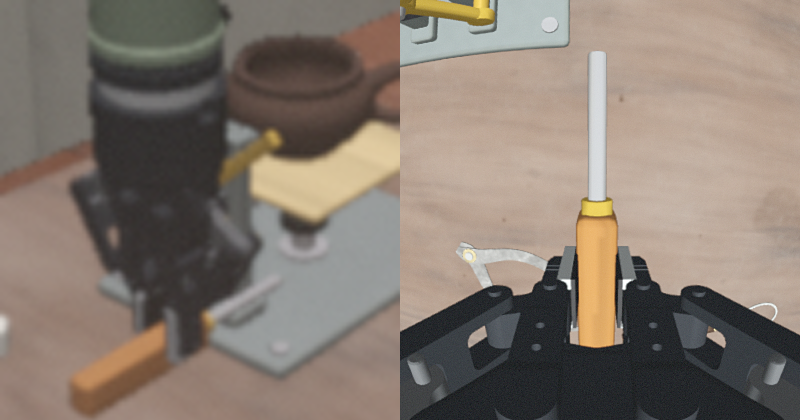

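The pawl stays thrown up in both views and the rod is clear and held nearly level. I'll lay it back at its old place.

apply_moves(plan=[{"dx": 0.0,"dy": -0.05,"dz": 0,"ax": 0,"ay": 0,"az": -0.05,"jaw": 0.005},{"dx": 0.03,"dy": -0.065,"dz": -0.02,"ax": 0,"ay": 0,"az": -0.1,"jaw": 0.005},{"dx": 0.073,"dy": -0.065,"dz": -0.04,"ax": 0,"ay": 0,"az": -0.16,"jaw": 0.005},{"dx": 0.073,"dy": -0.065,"dz": -0.065,"ax": 0,"ay": 0,"az": -0.16,"jaw": 0.005},{"dx": 0.073,"dy": -0.065,"dz": -0.078,"ax": 0,"ay": 0,"az": -0.16,"jaw": 0.005},{"dx": 0.073,"dy": -0.065,"dz": -0.083,"ax": 0,"ay": 0,"az": -0.16,"jaw": 0.005},{"dx": 0.073,"dy": -0.065,"dz": -0.087,"ax": 0,"ay": 0,"az": -0.16,"jaw": 0.005},{"dx": 0.073,"dy": -0.065,"dz": -0.087,"ax": 0,"ay": 0,"az": -0.16,"jaw": 0.005}])

```text
clock: 9.52
ee_pos: [0.522, -0.3461, 0.0835]
tcp_rot: [-0.02, 0.707, -0.021, -0.707]
ft_force: [-0.3, -0.3, -0.5]
finger_gap: 0.0159
```

apply_moves(plan=[{"dx": 0,"dy": 0,"dz": -0.0015,"ax": 0,"ay": 0,"az": 0,"jaw": 0.005},{"dx": 0,"dy": 0,"dz": -0.0025,"ax": 0,"ay": 0,"az": 0,"jaw": 0.005},{"dx": 0,"dy": 0,"dz": -0.0025,"ax": 0,"ay": 0,"az": 0,"jaw": 0.02},{"dx": 0,"dy": 0,"dz": -0.0025,"ax": 0,"ay": 0,"az": 0,"jaw": 0.03},{"dx": 0,"dy": 0,"dz": -0.0025,"ax": 0,"ay": 0,"az": 0,"jaw": 0.05},{"dx": 0,"dy": 0,"dz": -0.0025,"ax": 0,"ay": 0,"az": 0,"jaw": 0.05},{"dx": 0,"dy": 0,"dz": 0.03,"ax": 0,"ay": 0,"az": 0,"jaw": 0.05},{"dx": 0,"dy": 0,"dz": 0.08,"ax": 0,"ay": 0,"az": 0,"jaw": 0.05},{"dx": 0,"dy": 0,"dz": 0.14,"ax": 0,"ay": 0,"az": 0,"jaw": 0.05},{"dx": 0,"dy": 0,"dz": 0.2,"ax": 0,"ay": 0,"az": 0,"jaw": 0.03},{"dx": 0,"dy": 0,"dz": 0.26,"ax": 0,"ay": 0,"az": 0,"jaw": 0},{"dx": 0,"dy": 0,"dz": 0.29,"ax": 0,"ay": 0,"az": 0,"jaw": 0}])

```text
clock: 11.02
ee_pos: [0.5222, -0.3461, 0.3773]
tcp_rot: [-0.019, 0.709, -0.021, -0.705]
ft_force: [0.3, 0.8, 0.0]
finger_gap: 0.0
```

```bash
python3 - <<'E'
from h import *
w=snap('wrist');s=w['s'];print(s['clock'],s['ee_pos'],s['ft_force'],s['finger_gap'])
a=snap('scene')
A=cv2.resize(a['img'][150:290,225:335],(330,420),interpolation=cv2.INTER_CUBIC)
B=w['img'][0:420,0:440]; cv2.imwrite('pics/j4.png',np.hstack([A,B]))
E
```

```text
11.025 [ 0.52220667 -0.34610372  0.37730265] [0.31865953 0.82379186 0.03228204] 4.8227334963313865e-05
```

View pics/j4.png

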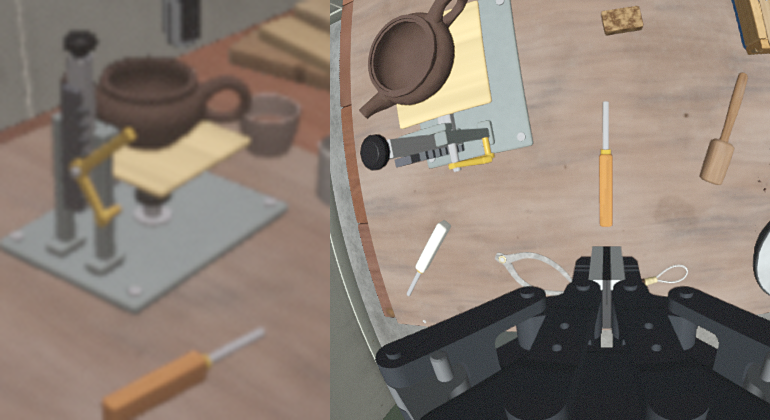

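The rod lies flat at its old place, the pawl is thrown back, and the cork and mallet look untouched. The knob is at wrist pixel (45,152).

```bash
python3 - <<'E'
from h import *
w=snap('wrist');print(wonz(w,45,152,.235),w['s']['ee_pos'])
E
```

```text
[ 0.58801429 -0.16931137  0.235     ] [ 0.52263548 -0.34639709  0.37752061]
```

apply_moves(plan=[{"dx": 0.02,"dy": 0.05,"dz": 0,"ax": 0,"ay": 0,"az": 0,"jaw": 0},{"dx": 0.035,"dy": 0.1,"dz": 0,"ax": 0,"ay": 0,"az": 0,"jaw": 0},{"dx": 0.055,"dy": 0.15,"dz": 0,"ax": 0,"ay": 0,"az": 0,"jaw": 0},{"dx": 0.065,"dy": 0.183,"dz": 0,"ax": 0,"ay": 0,"az": 0,"jaw": 0},{"dx": 0.065,"dy": 0.183,"dz": -0.02,"ax": 0,"ay": 0,"az": 0,"jaw": 0},{"dx": 0.065,"dy": 0.183,"dz": -0.04,"ax": 0,"ay": 0,"az": 0,"jaw": 0},{"dx": 0.065,"dy": 0.183,"dz": -0.05,"ax": 0,"ay": 0,"az": 0,"jaw": 0},{"dx": 0.065,"dy": 0.183,"dz": -0.05,"ax": 0,"ay": 0,"az": 0,"jaw": 0},{"dx": 0.065,"dy": 0.183,"dz": -0.05,"ax": 0,"ay": 0,"az": 0,"jaw": 0}])

```text
clock: 12.3
ee_pos: [0.5871, -0.1632, 0.3233]
tcp_rot: [-0.02, 0.707, -0.02, -0.707]
ft_force: [-0.2, 0.4, -0.9]
finger_gap: -0.0
```

apply_moves(plan=[{"dx": 0,"dy": 0,"dz": -0.003,"ax": 0,"ay": 0,"az": 0,"jaw": 0},{"dx": 0,"dy": 0,"dz": -0.006,"ax": 0,"ay": 0,"az": 0,"jaw": 0},{"dx": 0,"dy": 0,"dz": -0.009,"ax": 0,"ay": 0,"az": 0,"jaw": 0},{"dx": 0,"dy": 0,"dz": -0.012,"ax": 0,"ay": 0,"az": 0,"jaw": 0},{"dx": 0,"dy": 0,"dz": -0.014,"ax": 0,"ay": 0,"az": 0,"jaw": 0},{"dx": 0,"dy": 0,"dz": -0.016,"ax": 0,"ay": 0,"az": 0,"jaw": 0}])

```text
clock: 13.05
ee_pos: [0.5869, -0.163, 0.3071]
tcp_rot: [-0.02, 0.707, -0.02, -0.707]
ft_force: [-1.5, 1.0, 4.4]
finger_gap: -0.0001
```

apply_moves(plan=[{"dx": 0,"dy": 0,"dz": -0.002,"ax": 0,"ay": 0,"az": 0,"jaw": 0},{"dx": 0,"dy": 0,"dz": -0.004,"ax": 0,"ay": 0,"az": 0,"jaw": 0}])

```text
clock: 13.3
ee_pos: [0.5869, -0.1629, 0.3034]
tcp_rot: [-0.02, 0.707, -0.02, -0.707]
ft_force: [-0.9, 0.8, 3.5]
finger_gap: 0.0002
```

apply_moves(plan=[{"dx": 0,"dy": 0,"dz": -0.002,"ax": 0,"ay": 0,"az": 0,"jaw": 0},{"dx": 0,"dy": 0,"dz": -0.004,"ax": 0,"ay": 0,"az": 0,"jaw": 0}])

```text
clock: 13.55
ee_pos: [0.5869, -0.1629, 0.2989]
tcp_rot: [-0.02, 0.707, -0.02, -0.707]
ft_force: [-1.4, 0.2, 3.1]
finger_gap: 0.0001
```

It moves at about 3.3 N and has travelled about 9 mm. I'll lower another 18 mm, then feel for the pad.

apply_moves(plan=[{"dx": 0,"dy": 0,"dz": -0.002,"ax": 0,"ay": 0,"az": 0,"jaw": 0},{"dx": 0,"dy": 0,"dz": -0.004,"ax": 0,"ay": 0,"az": 0,"jaw": 0},{"dx": 0,"dy": 0,"dz": -0.006,"ax": 0,"ay": 0,"az": 0,"jaw": 0},{"dx": 0,"dy": 0,"dz": -0.008,"ax": 0,"ay": 0,"az": 0,"jaw": 0},{"dx": 0,"dy": 0,"dz": -0.01,"ax": 0,"ay": 0,"az": 0,"jaw": 0},{"dx": 0,"dy": 0,"dz": -0.012,"ax": 0,"ay": 0,"az": 0,"jaw": 0},{"dx": 0,"dy": 0,"dz": -0.014,"ax": 0,"ay": 0,"az": 0,"jaw": 0},{"dx": 0,"dy": 0,"dz": -0.016,"ax": 0,"ay": 0,"az": 0,"jaw": 0},{"dx": 0,"dy": 0,"dz": -0.018,"ax": 0,"ay": 0,"az": 0,"jaw": 0}])

```text
clock: 14.68
ee_pos: [0.5869, -0.1629, 0.2808]
tcp_rot: [0.02, -0.707, 0.02, 0.707]
ft_force: [-1.8, 0.1, 4.0]
finger_gap: -0.0001
```

apply_moves(plan=[{"dx": 0,"dy": 0,"dz": -0.001,"ax": 0,"ay": 0,"az": 0,"jaw": 0},{"dx": 0,"dy": 0,"dz": -0.002,"ax": 0,"ay": 0,"az": 0,"jaw": 0}])

```text
clock: 14.92
ee_pos: [0.5869, -0.163, 0.2789]
tcp_rot: [0.02, -0.707, 0.02, 0.707]
ft_force: [-1.0, -0.3, 2.8]
finger_gap: 0.0001
```

apply_moves(plan=[{"dx": 0,"dy": 0,"dz": -0.001,"ax": 0,"ay": 0,"az": 0,"jaw": 0},{"dx": 0,"dy": 0,"dz": -0.002,"ax": 0,"ay": 0,"az": 0,"jaw": 0}])

```text
clock: 15.18
ee_pos: [0.5869, -0.1629, 0.2769]
tcp_rot: [-0.02, 0.707, -0.02, -0.707]
ft_force: [0.2, 0.6, 2.9]
finger_gap: -0.0003
```

apply_moves(plan=[{"dx": 0,"dy": 0,"dz": -0.001,"ax": 0,"ay": 0,"az": 0,"jaw": 0},{"dx": 0,"dy": 0,"dz": -0.002,"ax": 0,"ay": 0,"az": 0,"jaw": 0}])

```text
clock: 15.42
ee_pos: [0.5869, -0.1629, 0.2749]
tcp_rot: [-0.02, 0.707, -0.02, -0.707]
ft_force: [-2.3, 0.4, 2.8]
finger_gap: -0.0002
```

apply_moves(plan=[{"dx": 0,"dy": 0,"dz": -0.001,"ax": 0,"ay": 0,"az": 0,"jaw": 0},{"dx": 0,"dy": 0,"dz": -0.002,"ax": 0,"ay": 0,"az": 0,"jaw": 0}])

```text
clock: 15.68
ee_pos: [0.5869, -0.1629, 0.2729]
tcp_rot: [0.02, -0.707, 0.02, 0.707]
ft_force: [-1.5, 0.1, 3.5]
finger_gap: 0.0001
```

apply_moves(plan=[{"dx": 0,"dy": 0,"dz": -0.001,"ax": 0,"ay": 0,"az": 0,"jaw": 0},{"dx": 0,"dy": 0,"dz": -0.002,"ax": 0,"ay": 0,"az": 0,"jaw": 0}])

```text
clock: 15.92
ee_pos: [0.5869, -0.1629, 0.2709]
tcp_rot: [0.02, -0.707, 0.02, 0.707]
ft_force: [-1.3, 1.0, 3.1]
finger_gap: 0.0
```

apply_moves(plan=[{"dx": 0,"dy": 0,"dz": -0.001,"ax": 0,"ay": 0,"az": 0,"jaw": 0},{"dx": 0,"dy": 0,"dz": -0.002,"ax": 0,"ay": 0,"az": 0,"jaw": 0}])

```text
clock: 16.18
ee_pos: [0.587, -0.1629, 0.2689]
tcp_rot: [-0.02, 0.707, -0.02, -0.707]
ft_force: [-0.3, -0.0, 3.2]
finger_gap: -0.0001
```

apply_moves(plan=[{"dx": 0,"dy": 0,"dz": -0.001,"ax": 0,"ay": 0,"az": 0,"jaw": 0},{"dx": 0,"dy": 0,"dz": -0.002,"ax": 0,"ay": 0,"az": 0,"jaw": 0}])

```text
clock: 16.42
ee_pos: [0.5869, -0.1629, 0.2669]
tcp_rot: [0.02, -0.707, 0.02, 0.707]
ft_force: [-1.2, 0.5, 3.0]
finger_gap: -0.0001
```

apply_moves(plan=[{"dx": 0,"dy": 0,"dz": -0.001,"ax": 0,"ay": 0,"az": 0,"jaw": 0},{"dx": 0,"dy": 0,"dz": -0.002,"ax": 0,"ay": 0,"az": 0,"jaw": 0}])

```text
clock: 16.68
ee_pos: [0.5869, -0.1629, 0.2649]
tcp_rot: [0.02, -0.707, 0.02, 0.707]
ft_force: [-0.9, -0.1, 3.9]
finger_gap: 0.0
```

apply_moves(plan=[{"dx": 0,"dy": 0,"dz": -0.001,"ax": 0,"ay": 0,"az": 0,"jaw": 0},{"dx": 0,"dy": 0,"dz": -0.002,"ax": 0,"ay": 0,"az": 0,"jaw": 0}])

```text
clock: 16.92
ee_pos: [0.5869, -0.1629, 0.263]
tcp_rot: [0.02, -0.707, 0.02, 0.707]
ft_force: [-1.4, 0.6, 4.7]
finger_gap: -0.0005
```

apply_moves(plan=[{"dx": 0,"dy": 0,"dz": -0.001,"ax": 0,"ay": 0,"az": 0,"jaw": 0},{"dx": 0,"dy": 0,"dz": -0.002,"ax": 0,"ay": 0,"az": 0,"jaw": 0}])

```text
clock: 17.18
ee_pos: [0.5869, -0.1629, 0.2614]
tcp_rot: [-0.02, 0.707, -0.02, -0.707]
ft_force: [-2.1, 0.6, 7.1]
finger_gap: 0.0002
```

apply_moves(plan=[{"dx": 0,"dy": 0,"dz": -0.0005,"ax": 0,"ay": 0,"az": 0,"jaw": 0},{"dx": 0,"dy": 0,"dz": -0.001,"ax": 0,"ay": 0,"az": 0,"jaw": 0}])

```text
clock: 17.42
ee_pos: [0.5869, -0.1629, 0.2606]
tcp_rot: [-0.02, 0.707, -0.02, -0.707]
ft_force: [-1.9, 0.7, 7.0]
finger_gap: 0.0
```

The force is 3.9 N above the sliding baseline, which puts the pad at about 3.3–3.7 mm. I'll hold briefly, then retreat.

apply_moves(plan=[{"dx": 0,"dy": 0,"dz": -0.0002,"ax": 0,"ay": 0,"az": 0,"jaw": 0},{"dx": 0,"dy": 0,"dz": -0.0002,"ax": 0,"ay": 0,"az": 0,"jaw": 0},{"dx": 0,"dy": 0,"dz": 0.002,"ax": 0,"ay": 0,"az": 0,"jaw": 0},{"dx": 0,"dy": 0,"dz": 0.01,"ax": 0,"ay": 0,"az": 0,"jaw": 0},{"dx": 0,"dy": 0,"dz": 0.04,"ax": 0,"ay": 0,"az": 0,"jaw": 0},{"dx": -0.04,"dy": -0.03,"dz": 0.08,"ax": 0,"ay": 0,"az": 0,"jaw": 0},{"dx": -0.08,"dy": -0.06,"dz": 0.12,"ax": 0,"ay": 0,"az": 0,"jaw": 0},{"dx": -0.1,"dy": -0.08,"dz": 0.12,"ax": 0,"ay": 0,"az": 0,"jaw": 0},{"dx": -0.1,"dy": -0.08,"dz": 0.12,"ax": 0,"ay": 0,"az": 0,"jaw": 0}])

```text
clock: 18.55
ee_pos: [0.4859, -0.2441, 0.3809]
tcp_rot: [-0.021, 0.707, -0.022, -0.706]
ft_force: [0.2, 0.3, 0.1]
finger_gap: -0.0002
```

```bash
python3 - <<'E'
from h import *
w=snap('wrist');s=w['s'];print(s['clock'],s['ee_pos'],s['ft_force'])
a=snap('scene')
A=cv2.resize(a['img'][150:290,225:335],(330,420),interpolation=cv2.INTER_CUBIC)
cv2.imwrite('pics/j5.png',np.hstack([A,w['img'][0:420,0:440]]))
E
```

```text
18.55 [ 0.48586479 -0.24407524  0.38092999] [0.22721774 0.25870092 0.09429084]
```

View pics/j5.png

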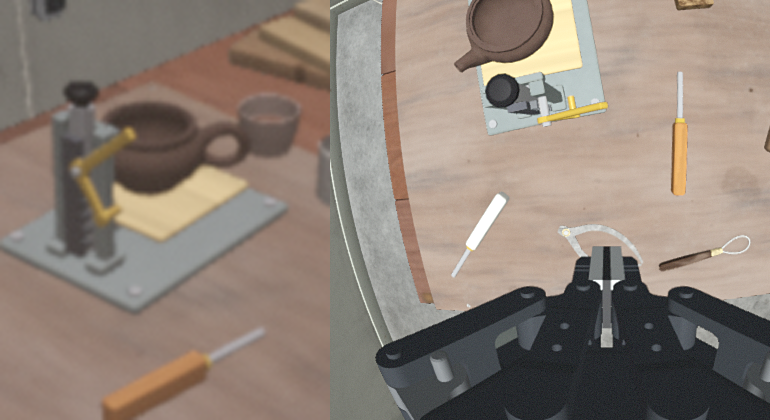

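The platform is down, the pawl is back, the teapot is upright and the rod is flat, so I'll hand it in.

```bash
python3 -c "
from h import *
print(env.job_done())"
```

```text
the job is handed in; nothing more can be done
None
```

The job is done and handed in at about 18.6 s of the 72 s allowed; the interface gave no verdict.

- **Pawl:** I lifted its tail from below with the wooden-handled rod until the force climbed to about 12 N at the stop (limit 15 N). The last picture shows the pawl still thrown back.
- **Rod:** It lies flat on the table, back at its original place.
- **Lift:** I pressed the knob down with closed fingers at about 3 N until the force rose at the pad. I stopped at 7 N, which puts the pad at about 3.3 to 3.7 mm. That figure is inferred from force and travel, because the pad is not measured directly.
- **Everything else:** In the last picture the teapot is upright on the lowered platform, and the arm is clear and reads about zero force. The mallet is only partly in that picture and the cork barely; both looked untouched in the one before the knob press.

**Disagreements:**
- The wrist and top cameras placed the knob 7 mm apart sideways; I pressed near the top camera's value.
- The lift needed to reach the stop was 5 mm or more above my estimate, probably because the rod drooped slightly in the grip.
- My first move call was refused for missing keys and moved nothing.

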